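# Rock a straightedge and bed the proud button

## Robot

A 7-joint arm with a two-finger parallel gripper is mounted at the origin on the work surface; the furniture and walls round the work are solid. World frame = base frame: x ahead of the robot, y to its left, z up, the work surface at z = 0. Lengths are in m, angles in rad, forces in N, time in s.
With the tool pointing down it reaches from about 0.425 to 0.875 m from the base axis. Payload 4.7 kg.
Tool frame: the origin (TCP) lies on the centre line of the jaws, within the pads' length; the fingertips stand 17 mm ahead of it and the grasp point (between the pads) lies 2 mm behind it; z points along the fingers, y is the line along which they close (so a half turn about z gives the same grasp; the last joint's range is limited). The gripper opens to 85 mm and grips with 20 to 120 N. Pads are 22 mm wide; open, the fingers measure 114 mm over their backs; the gripper's body (76 mm by 85 mm) begins 54 mm behind the grasp point. The pads swing forward as they close: fully open they stand 13 mm farther back than shut.
Start: joints at [-1.24, 0.321, -0.07, 1.45, 0.023, 1.371, -0.057], TCP at [0.203, 0.618, 0.248] pointing down, gripper open.
Joint ranges: [-2.86, 2.86], [-0.3, 2.09], [-1.38, 1.24], [0.06, 2.45], [-1.56, 4.7], [0.09, 2.05], [-2.69, 2.69]. Speed limits (rad/s): [2.57, 2.57, 3.14, 3.14, 3.14, 3.14, 3.14].

## Interface

Orientations are given as a 3x3 rotation matrix whose columns are the frame's x, y, z axes.
In Python, from plant import manip gives the robot as it stands. The module is installed in compiled form; this text tells all that it offers.
- The arm moves only by the tool play_rows, never from a script. Its argument "plan" is a list of rows, each an object with "xyz": the shift along the tool's x, y, z in mm, a list of three; "delta_rot": the turn, a rotation vector about the tool's x, y, z in degrees, a list of three; "claw": the closure, from -1 (fully open) to 1 (shut). In form: [{"xyz": [tx, ty, tz], "delta_rot": [rx, ry, rz], "claw": claw}, ...]. A call has 1 to 10 rows; each row shifts and turns the commanded pose from where the row before left it, along the tool's axes as they then stand; what a row does not reach is not made up. A row lasts 1/8 s, in which the tool goes at most 62.5 mm and 10.7 degrees, less where a joint would pass 70% of its speed; a pose out of reach is approached as far as the arm can. A call with a gripper value outside its range is refused whole. The fingers move at their own pace and stop on an object; "newtons" is the grip in N (left out, the last holds). Time passes only in rows, so rows that do not move let the fingers close. It gives the time, the measured TCP pose, the force, the opening and the grip force at its end, in the units of the state.
- manip.sense(): the state, without advancing time (a new reading comes with each control period).
- manip.grab_frame(name): name is "side" or "top" or "wrist"; returns a dict with "img" (384x512x3 uint8, red, green, blue), "intrinsics" (3x3 intrinsics, pixels), "rvec" (rotation vector, rad) and "tvec" (3), from world to camera coordinates, as OpenCV has them. Camera axes: x right, y down, z forward; pixel columns grow to the right and rows downward; lengths in m; the calibration is good to about 2 mm. A picture is of the moment at which its call begins. There is no depth.
- manip.close_job(): hands the job in; it is judged then, once.
The state is a dict: "clock": time; "joint_pos": joint angles; "joint_vel": joint speeds; "effort": joint torques, N m; "tool_pos": TCP position; "orientation": TCP orientation; "wrist_force": force on the tool from outside, world axes, zero at the start; "torque": the same for the moment, N m; "grip_width": opening from 0.0 (shut) to 1.0 (fully open); "grasp_force": force on a finger pad.
Only numpy, scipy, OpenCV 4.12 (cv2) and the standard library are available. Lean on these libraries where they do the work, as an engineer would, in place of code of your own. Each camera call takes 0.05 s, during which the arm holds its last target. There are 200 camera calls.

## Task

Lay the straightedge centred along the fixture base so that it spans both end rests, let go, and press its left end and then its right end firmly down onto the rests (some 6 to 12 N on the rest) to feel it rock over the one proud button. Then press that button down through the straightedge until the straightedge beds level on both rests, and press the left end and then the right end once more, as firmly as before, to prove that it no longer rocks; leave it lying there. Press gently: the end rests must never take more than 20 N, and the other things on the bench stay where they are.

Things in the scene. Friction and masses are not known exactly. Their poses are not given: they have to be found in the camera images.
- straightedge: loose aluminium box-section straightedge, 24 x 300 x 30 mm (x, y, z), about 0.25 kg, with dark end caps; origin at the centre of its underside, y along its length, z up. Top and underside flat; it starts lying on the table. Both ends are alike, so either way round will do
- base: fixed grey fixture base, a slab of 90 x 310 mm (x, y) let into the bench, at varying place, yaw and height; origin at its centre, 18 mm below its top face and 0 to 12 mm above the table; y along its length (+y end is the left end as seen from the robot), z up. On its centre line stand the two rests and between them two steel buttons, at y = +65 and -65 mm
- left_button (a point): point over the left button (20 mm across, in a 34 mm bush), at the height of the rest tops, 34 mm above the base's origin. One of the two buttons, unknown which, stands 3.5 to 5.5 mm above this height, the other about 1 mm below. Each is a stiff press fit: it slides down under about 12 N on it and stays where it is left
- right_button (a point): the same point over the right button. A straightedge laid centred rocks on the proud button: let go, it leans down on the rest farther from that button; 5 to 8 N over its raised end tips it the other way, onto the nearer rest
- left_rest: fixed ground steel pad 46 x 30 x 16 mm (x, y, z) at the left (+y) end of the base, 130 mm from its centre; origin at the centre of its underside, 18 mm above the base's origin; the straightedge beds on its top, 34 mm above the base's origin
- right_rest: the same pad at the right (-y) end of the base, 130 mm from its centre, top likewise 34 mm above the base's origin
- chisel_1: bystander: bench chisel with wooden handle, 27 x 271 x 31 mm, origin under its centre; leave alone
- tape_measure: bystander: tape measure, 37 x 97 x 66 mm, origin under its centre; leave alone
- wax_tin: bystander: round tin 72 mm across, 34 mm high, origin under its centre; leave alone
- sanding_block: bystander: cork sanding block 64 x 112 x 32 mm, origin under its centre; leave alone
- offcut_1: bystander: wooden offcut, 64 mm cube, origin under its centre; leave alone

How it is judged:
On the way, in this order (a step that is already met when the one before it is completed fails the run):
1. the straightedge lies across both rests over the proud button, let go and at rest (x of straightedge in the frame of base between -0.012 and 0.012 m and y of straightedge in the frame of base between -0.015 and 0.015 m and angle between the y axis of straightedge and the y axis of base, either way round below 0.14 rad and z of straightedge in the frame of base above 0.031 m and angle between straightedge's own z axis and vertical above 0.012 rad and contact force between the fingers and straightedge below 0.1 N and linear speed of straightedge below 0.02 m/s), for 0.1 s.
2. the left end is pressed down onto the left rest (more than 5 N on the rest) while the straightedge leans (y of the grasp point in the frame of base above 0.095 m and contact force between the fingers and straightedge above 2 N and contact force between straightedge and left_rest above 5 N and x of straightedge in the frame of base between -0.012 and 0.012 m and y of straightedge in the frame of base between -0.015 and 0.015 m and angle between the y axis of straightedge and the y axis of base, either way round below 0.14 rad and z of straightedge in the frame of base above 0.031 m and angle between straightedge's own z axis and vertical above 0.012 rad), for 0.1 s.
3. the right end is pressed down onto the right rest (more than 5 N on the rest) while the straightedge leans (y of the grasp point in the frame of base below -0.095 m and contact force between the fingers and straightedge above 2 N and contact force between straightedge and right_rest above 5 N and x of straightedge in the frame of base between -0.012 and 0.012 m and y of straightedge in the frame of base between -0.015 and 0.015 m and angle between the y axis of straightedge and the y axis of base, either way round below 0.14 rad and z of straightedge in the frame of base above 0.031 m and angle between straightedge's own z axis and vertical above 0.012 rad), for 0.1 s.
4. the proud button is pressed down so far that the straightedge lies level on the rests (x of straightedge in the frame of base between -0.012 and 0.012 m and y of straightedge in the frame of base between -0.015 and 0.015 m and angle between the y axis of straightedge and the y axis of base, either way round below 0.14 rad and z of straightedge in the frame of base between 0.031 and 0.0355 m and angle between straightedge's own z axis and vertical below 0.01 rad), for 0.3 s.
5. the left end is pressed again (more than 5 N on the left rest) and the straightedge stays level (all of step 4 and y of the grasp point in the frame of base above 0.095 m and contact force between the fingers and straightedge above 2 N and contact force between straightedge and left_rest above 5 N), for 0.1 s.
6. the right end is pressed again (more than 5 N on the right rest) and the straightedge stays level (all of step 4 and y of the grasp point in the frame of base below -0.095 m and contact force between the fingers and straightedge above 2 N and contact force between straightedge and right_rest above 5 N), for 0.1 s.
At the end, for the whole second after the job is handed in: the straightedge lies along the base, centred within 12 mm across and 15 mm along and within 8 degrees of its direction, bedded on both rests (tilt under 0.010 rad, underside less than 1.5 mm above the rest tops at its middle), let go and at rest (all of step 4 and linear speed of straightedge below 0.01 m/s and contact force between the fingers and straightedge below 0.1 N); the robot touches nothing.
It fails at once if an end rest takes more than 20 N (contact force between straightedge and left_rest above 20 N or contact force between straightedge and right_rest above 20 N).
It fails at once if a bystander is moved by more than 20 mm (distance of any of chisel_1, tape_measure, wax_tin, sanding_block, offcut_1 from where it was at the start of the episode above 0.02 m).
It also fails if it takes over 72 s, if anything falls off the work surface, if the arm or the gripper's body presses on something with over 40 N, if the wrist force passes 120 N, or if a joint passes its speed limit or range.

## Working session

There is one attempt and no reset: what is moved stays moved. The work goes in short steps, Python scripts to look and compute and a tool call to move; the robot and the scene stay as the last step left them, time stands still between calls to the robot, and variables do not carry over. Pictures are saved under pics/ and viewed, at most 11 in all, crops included, and the job is handed in when it is done.

Besides the shell and the picture viewer there is one more tool, called after "Emit:" as a command line: name --argument value ..., lists and objects as JSON in quotes. play_rows: Moves the arm, as the interface text tells. Its arguments: {"type":"object","properties":{"plan":{"type":"array","items":{"type":"object","properties":{"xyz":{"type":"array","items":{"type":"number"}},"delta_rot":{"type":"array","items":{"type":"number"}},"claw":{"type":"number"}}}},"newtons":{"type":"number"}},"required":["plan"]}

```bash
mkdir -p pics; cat > h.py <<'E'
import numpy as np,cv2
from plant import manip
def cam(n,save=None):
    f=manip.grab_frame(n)
    if save: cv2.imwrite(f'pics/{save}.png',cv2.cvtColor(np.array(f['img']),cv2.COLOR_RGB2BGR))
    return f
def proj(f,P):
    return cv2.projectPoints(np.array(P,float).reshape(-1,1,3),np.array(f['rvec'],float),np.array(f['tvec'],float),np.array(f['intrinsics'],float),None)[0][:,0]
def ray(f,uv):
    R=cv2.Rodrigues(np.array(f['rvec'],float))[0];t=np.array(f['tvec'],float).ravel()
    d=R.T@np.linalg.solve(np.array(f['intrinsics'],float),[uv[0],uv[1],1.]);return -R.T@t,d/np.linalg.norm(d)
def atz(f,uv,z):
    c,d=ray(f,uv);return c+d*(z-c[2])/d[2]
def tri(obs):
    A=np.zeros((3,3));b=np.zeros(3)
    for f,uv in obs:
        c,d=ray(f,uv);M=np.eye(3)-np.outer(d,d);A+=M;b+=M@c
    p=np.linalg.solve(A,b);return p,[np.linalg.norm(proj(f,p)[0]-uv) for f,uv in obs]
E
python3 - <<'E'
from h import *
import pickle
F={n:cam(n,n+'0') for n in('side','top','wrist')}
pickle.dump(F,open('F0.pkl','wb'))
s=manip.sense();print(s['clock'],s['tool_pos'],s['orientation'],s['wrist_force'],s['grip_width'])
for n in F: print(n,ray(F[n],(256,192)))
E
```

```text
0.15 [0.20241562 0.61729096 0.24746262] [[-9.50251228e-01  3.11484281e-01 -3.82320987e-04]
 [ 3.11484506e-01  9.50250182e-01 -1.41252222e-03]
 [-7.66778799e-05 -1.46133804e-03 -9.99998929e-01]] [0.09966125 0.8183385  0.24842104] 1.0024382394172155
side (array([0.31218109, 0.80690921, 0.46039266]), array([ 0.26910893, -0.87802664, -0.39578984]))
top (array([ 0.32509211, -0.02937683,  1.32523192]), array([ 0.1770457 , -0.01544246, -0.98408148]))
wrist (array([0.1292702 , 0.64241721, 0.37324739]), array([ 0.27090455, -0.0851464 , -0.95883305]))
```

View pics/top0.png

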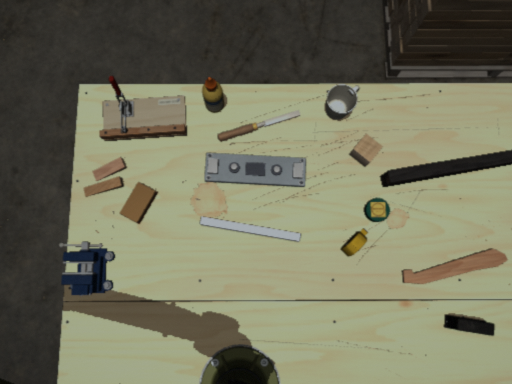

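View pics/side0.png

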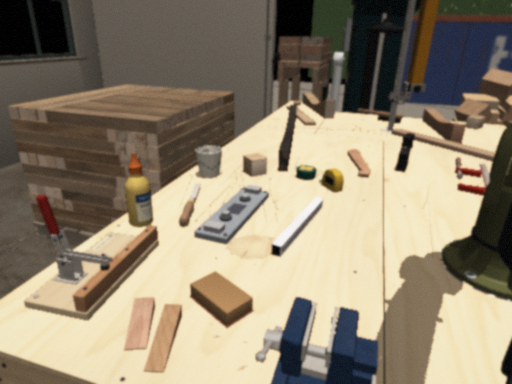

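The top view shows the base centred near (255,169), with rests at (213,167) and (298,170), buttons at (234,168) and (277,170), and the straightedge running (201,222) to (300,236). In the side view the base is near (233,213) and the straightedge near (299,226).

```bash
python3 - <<'E'
from h import *
import pickle
F=pickle.load(open('F0.pkl','rb'))
T=F['top']
for n,uv,z in [('baseC',(255,169),.024),('restL',(213,167),.04),('restR',(298,170),.04),('bl',(234,168),.04),('br',(277,170),.04),('seL',(202,222),.03),('seR',(299,236),.03)]:
    print(n,atz(T,uv,z).round(4))
big=[]
for n,(x0,y0,w,h) in {'top':(190,135,130,115),'side':(180,170,160,100)}.items():
    im=cv2.imread(f'pics/{n}0.png')[y0:y0+h,x0:x0+w]
    big.append(cv2.resize(im,(780,int(h*780/w)),interpolation=cv2.INTER_CUBIC)[:590])
cv2.imwrite('pics/c_top.png',big[0]);cv2.imwrite('pics/c_side.png',big[1])
E
```

```text
baseC [ 0.6306 -0.0472  0.024 ]
restL [0.6334 0.0797 0.04  ]
restR [ 0.6233 -0.1766  0.04  ]
bl [0.6301 0.0164 0.04  ]
br [ 0.6235 -0.1133  0.04  ]
seL [0.4682 0.1112 0.03  ]
seR [ 0.4257 -0.1759  0.03  ]
```

```bash
cat >> h.py <<'E'
import json
from scipy.spatial.transform import Rotation as Ro
def rows(p,yaw,n,claw,dt=None):
    """n rows from the measured pose to TCP p, tool x at heading yaw deg, tool z down"""
    s=manip.sense();p0=np.array(s['tool_pos']);R0=np.array(s['orientation'])
    a=np.radians(yaw);x=np.array([np.cos(a),np.sin(a),0]);z=np.array([0,0,-1.]);R1=np.c_[x,np.cross(z,x),z]
    w=Ro.from_matrix(R0.T@R1).as_rotvec();R=R0;out=[]
    for i in range(n):
        d=R.T@((np.array(p)-p0)/n)*1000
        out.append({"xyz":[round(v,1) for v in d],"delta_rot":[round(v,2) for v in np.degrees(w)/n],"claw":claw})
        R=R@Ro.from_rotvec(w/n).as_matrix()
    print(json.dumps(out).replace(' ',''))
def st():
    s=manip.sense();R=np.array(s['orientation']);print('t',round(s['clock'],2),'p',np.round(s['tool_pos'],4),'yaw',round(np.degrees(np.arctan2(R[1,0],R[0,0])),2),'z',R[:,2].round(3),'F',np.round(s['wrist_force'],2),'w',round(s['grip_width'],3),'g',round(float(s['grasp_force']),2))
E
python3 - <<'E'
from h import *
rows((.53,-.03,.30),81.6,13,-1)
f=cam('top')
print(np.array(cam('wrist')['intrinsics']))
E
```

```text
[{"xyz":[-39.5,-39.5,-4.0],"delta_rot":[-0.01,0.0,6.17],"claw":-1},{"xyz":[-43.5,-35.0,-4.0],"delta_rot":[-0.01,0.0,6.17],"claw":-1},{"xyz":[-47.0,-30.1,-4.0],"delta_rot":[-0.01,0.0,6.17],"claw":-1},{"xyz":[-49.9,-24.9,-4.0],"delta_rot":[-0.01,0.0,6.17],"claw":-1},{"xyz":[-52.3,-19.4,-4.0],"delta_rot":[-0.01,0.0,6.17],"claw":-1},{"xyz":[-54.1,-13.6,-4.0],"delta_rot":[-0.01,0.0,6.17],"claw":-1},{"xyz":[-55.3,-7.7,-4.0],"delta_rot":[-0.01,0.0,6.17],"claw":-1},{"xyz":[-55.8,-1.8,-4.0],"delta_rot":[-0.01,0.0,6.17],"claw":-1},{"xyz":[-55.6,4.3,-4.0],"delta_rot":[-0.01,0.0,6.17],"claw":-1},{"xyz":[-54.9,10.2,-4.0],"delta_rot":[-0.01,0.0,6.17],"claw":-1},{"xyz":[-53.4,16.1,-4.0],"delta_rot":[-0.01,0.0,6.17],"claw":-1},{"xyz":[-51.4,21.7,-4.0],"delta_rot":[-0.01,0.0,6.17],"claw":-1},{"xyz":[-48.8,27.1,-4.0],"delta_rot":[-0.01,0.0,6.17],"claw":-1}]
[[331.93221534   0.         254.75387053]
 [  0.         331.93221534 197.89823896]
 [  0.           0.           1.        ]]
```

View pics/c_side.png

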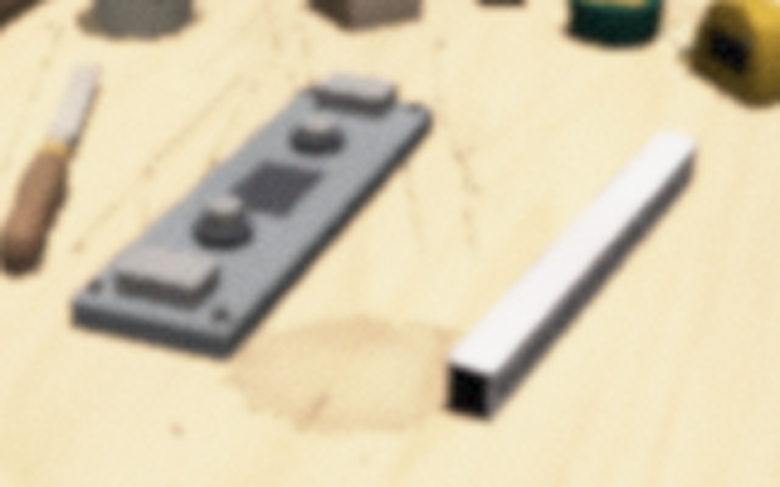

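The side crop shows the base with the near (left) button at (225,210) standing taller than the far one at (315,130). The straightedge runs from its near end cap (470,390) to (675,145).

Emit:
play_rows --plan '[{"xyz":[-39.5,-39.5,-4.0],"delta_rot":[0,0,6.2],"claw":-1},{"xyz":[-43.5,-35.0,-4.0],"delta_rot":[0,0,6.2],"claw":-1},{"xyz":[-47.0,-30.1,-4.0],"delta_rot":[0,0,6.2],"claw":-1},{"xyz":[-49.9,-24.9,-4.0],"delta_rot":[0,0,6.2],"claw":-1},{"xyz":[-52.3,-19.4,-4.0],"delta_rot":[0,0,6.2],"claw":-1},{"xyz":[-54.1,-13.6,-4.0],"delta_rot":[0,0,6.2],"claw":-1},{"xyz":[-55.3,-7.7,-4.0],"delta_rot":[0,0,6.2],"claw":-1},{"xyz":[-55.8,-1.8,-4.0],"delta_rot":[0,0,6.2],"claw":-1},{"xyz":[-55.6,4.3,-4.0],"delta_rot":[0,0,6.2],"claw":-1},{"xyz":[-54.9,10.2,-4.0],"delta_rot":[0,0,6.2],"claw":-1}]'

```text
clock: 1.5
tool_pos: [0.454, 0.1174, 0.2887]
orientation: [[-0.168, 0.986, 0.001], [0.986, 0.168, 0.001], [0.001, 0.001, -1.0]]
wrist_force: [1.0, 0.7, 0.3]
grip_width: 1.002
grasp_force: 0.0
```

Emit:
play_rows --plan '[{"xyz":[-53.4,16.1,-4.0],"delta_rot":[0,0,6.2],"claw":-1},{"xyz":[-51.4,21.7,-4.0],"delta_rot":[0,0,6.2],"claw":-1},{"xyz":[-48.8,27.1,-4.0],"delta_rot":[0,0,6.2],"claw":-1},{"xyz":[0,0,0],"delta_rot":[0,0,0],"claw":-1},{"xyz":[0,0,0],"delta_rot":[0,0,0],"claw":-1}]'

```text
clock: 2.12
tool_pos: [0.5281, -0.03, 0.3001]
orientation: [[0.152, 0.988, -0.001], [0.988, -0.152, 0.001], [0.0, -0.001, -1.0]]
wrist_force: [1.0, 0.4, 1.4]
grip_width: 0.998
grasp_force: 0.0
```

```bash
python3 - <<'E'
from h import *
import pickle
st();f=cam('wrist','w1');pickle.dump(f,open('w1.pkl','wb'));st()
print(ray(f,(256,192)));print(proj(f,[[.447,-.032,.03],[.4682,.1112,.03],[.4257,-.1759,.03],[.6334,.0797,.04],[.6233,-.1766,.04]]).round())
E
```

```text
t 2.12 p [ 0.5281 -0.03    0.3001] yaw 81.28 z [-0.001  0.001 -1.   ] F [0.96 0.41 1.39] w 0.998 g 0.0
t 2.17 p [ 0.528  -0.0292  0.3   ] yaw 81.37 z [-0.001  0.001 -1.   ] F [-0.73  1.37 -0.09] w 1.0 g 0.0
(array([0.5398583 , 0.04701106, 0.42603222]), array([-0.03967162, -0.27967431, -0.95927496]))
[[190. 173.]
 [181.  43.]
 [196. 278.]
 [337.  48.]
 [345. 262.]]
```

View pics/w1.png

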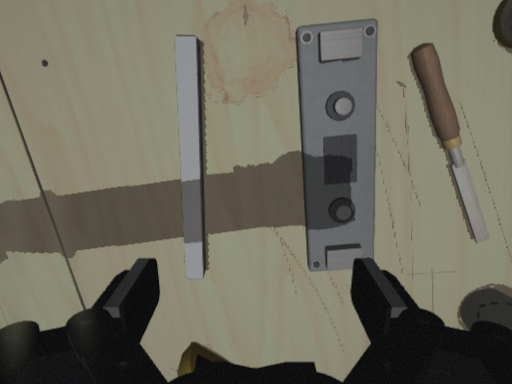

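The wrist view shows the straightedge top with corners (176,37), (196,37), (204,277) and (186,279). The base corners are (297,28), (377,19), (374,268) and (308,271); the left button top is at (345,105) and the right at (343,208). I'll take a second view from above the straightedge.

Emit:
play_rows --plan '[{"xyz":[0,-40,0],"delta_rot":[0,0,0],"claw":-1},{"xyz":[0,-40,0],"delta_rot":[0,0,0],"claw":-1},{"xyz":[0,0,0],"delta_rot":[0,0,0],"claw":-1},{"xyz":[0,0,0],"delta_rot":[0,0,0],"claw":-1},{"xyz":[0,0,0],"delta_rot":[0,0,0],"claw":-1}]'

```text
clock: 2.8
tool_pos: [0.4498, -0.0181, 0.3003]
orientation: [[0.152, 0.988, 0.0], [0.988, -0.152, -0.0], [-0.0, 0.0, -1.0]]
wrist_force: [-0.1, -0.0, 0.3]
grip_width: 1.0
grasp_force: 0.0
```

```bash
python3 - <<'E'
from h import *
import pickle
st();f=cam('wrist','w2');pickle.dump(f,open('w2.pkl','wb'))
E
```

```text
t 2.8 p [ 0.4498 -0.0181  0.3003] yaw 81.28 z [ 0. -0. -1.] F [-0.08 -0.01  0.29] w 1.0 g 0.0
```

View pics/w2.png

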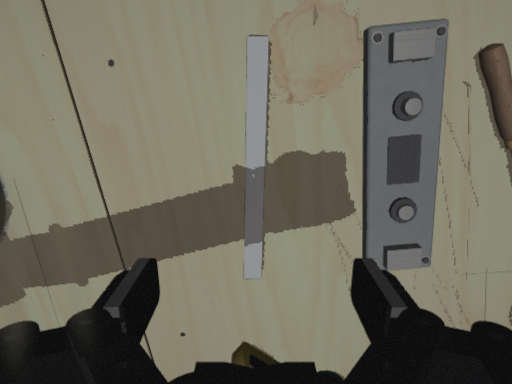

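```bash
python3 - <<'E'
from h import *
import pickle
F1,F2=[pickle.load(open(f'w{i}.pkl','rb')) for i in(1,2)]
g1,g2=[cv2.cvtColor(np.array(f['img']),cv2.COLOR_RGB2GRAY) for f in(F1,F2)]
def m(name,u,v,r=9,du=71):
    r=(r,r) if np.isscalar(r) else r
    t=g1[int(v)-r[1]:int(v)+r[1]+1,int(u)-r[0]:int(u)+r[0]+1]
    # upsample x4 for subpixel matching
    k=6;x0,y0=int(u)+du-r[0]-10,int(v)-r[1]-5
    s=g2[y0:y0+2*r[1]+11,x0:x0+2*r[0]+21]
    up=lambda a:cv2.resize(a,None,fx=k,fy=k,interpolation=cv2.INTER_CUBIC)
    M=cv2.matchTemplate(up(s),up(t),cv2.TM_CCOEFF_NORMED);_,c,_,l=cv2.minMaxLoc(M)
    d=(x0+l[0]/k+r[0]-int(u)+0,y0+l[1]/k+r[1]-int(v))
    p,e=tri([(F1,np.array([u,v],float)),(F2,np.array([u+d[0],v+d[1]],float))])
    print(name,p.round(4),'disp',np.round(d,2),'corr',round(c,3),'err',np.round(e,2));return p
m('screwUL',307,37,6);m('screwUR',370,30,6);m('screwDL',317,265,5)
L=m('restL',341,44,(18,14));m('restR',345,255,(14,6))
m('butL',345,105,7);m('butR',343,209,7)
m('seL',186,37,(14,6));m('seR',195,277,(12,5));m('table dot',45,63,6)
E
grep -c . h.py
```

```text
screwUL [0.606  0.0976 0.0202] disp [70.83  0.17] corr 0.973 err [0.18 0.18]
screwUR [0.6759 0.0942 0.0192] disp [71.    0.17] corr 0.941 err [0.17 0.17]
screwDL [ 0.582  -0.1489  0.085 ] disp [68.5  -1.17] corr 0.664 err [0.42 0.42]
restL [0.6408 0.084  0.0283] disp [71.83  0.17] corr 0.949 err [0.17 0.17]
restR [ 0.6162 -0.1452  0.0783] disp [67.83 -0.5 ] corr 0.939 err [0.09 0.09]
butL [0.6382 0.0194 0.0378] disp [69.83  0.33] corr 0.896 err [0.26 0.27]
butR [ 0.6285 -0.1069  0.0314] disp [62.5   0.17] corr 0.973 err [0.22 0.22]
seL [0.4739 0.117  0.0253] disp [71.83  0.17] corr 0.777 err [0.19 0.19]
seR [ 0.4299 -0.1632  0.0504] disp [61.5  0. ] corr 0.201 err [0.14 0.14]
table dot [0.2978 0.1193 0.0008] disp [66.17 -0.17] corr 0.992 err [0.04 0.04]
32
```

```bash
python3 - <<'E'
from h import *
import pickle
F1,F2=[pickle.load(open(f'w{i}.pkl','rb')) for i in(1,2)];T=pickle.load(open('F0.pkl','rb'))['top']
Z=dict(sUL=.02,sUR=.02,sDL=.02,sDR=.02,rL=.036,bL=.04,bR=.035,seUL=.03,seUR=.03,seDL=.03,seDR=.03)
A=[(F1,dict(sUL=(307,37),sUR=(370,30),sDL=(317,265),rL=(341,44),bL=(345,105),bR=(343,208),seUL=(176,37),seUR=(196,37),seDR=(204,277),seDL=(186,279))),
(F2,dict(sUL=(378,38),sUR=(441,31),sDR=(425,260),rL=(414,45),bL=(411,105),bR=(404,209),seUL=(247,37),seUR=(269,36),seDR=(261,278),seDL=(245,278))),(T,dict(bL=(234,168),bR=(277,170)))]
for f,d in A:
    P={k:atz(f,uv,Z[k]) for k,uv in d.items()}
    print({k:p[:2].round(4).tolist() for k,p in P.items()})
    v=P['bL']-P['bR'];print(' base c',((P['bL']+P['bR'])/2).round(4),'yaw',np.degrees(np.arctan2(-v[0],v[1])),'len',np.hypot(*v[:2]))
    if 'seUL' in P:
        a=(P['seUL']+P['seUR'])/2;b=(P['seDL']+P['seDR'])/2;v=a-b;print(' se c',((a+b)/2).round(4),'yaw',np.degrees(np.arctan2(-v[0],v[1])),'len',np.hypot(*v[:2]))
for n in('w1','w2'):
    pass
a=cv2.imread('pics/w1.png')[10:290,165:385];b=cv2.imread('pics/w2.png')[10:290,235:455]
cv2.imwrite('pics/c12.png',cv2.resize(np.hstack([a,b]),(800,510),interpolation=cv2.INTER_CUBIC))
E
```

```text
{'sUL': [0.6061, 0.0978], 'sUR': [0.6757, 0.0943], 'sDL': [0.59, -0.1869], 'rL': [0.6389, 0.0835], 'bL': [0.6377, 0.0199], 'bR': [0.6278, -0.1039], 'seUL': [0.4639, 0.118], 'seUR': [0.4854, 0.1148], 'seDR': [0.436, -0.1763], 'seDL': [0.4113, -0.1756]}
 base c [ 0.6327 -0.042   0.0375] yaw -4.581792990427276 len 0.12415771107374163
 se c [ 0.4492 -0.0298  0.03  ] yaw -9.888087273299089 len 0.2967355336712586
{'sUL': [0.6062, 0.0966], 'sUR': [0.6755, 0.0931], 'sDR': [0.6584, -0.1901], 'rL': [0.6386, 0.0824], 'bL': [0.6329, 0.0204], 'bR': [0.6251, -0.1052], 'seUL': [0.4621, 0.1181], 'seUR': [0.4858, 0.1155], 'seDR': [0.434, -0.1779], 'seDL': [0.4125, -0.1747]}
 base c [ 0.629  -0.0424  0.0375] yaw -3.561470361737094 len 0.12581554910521872
 se c [ 0.4486 -0.0298  0.03  ] yaw -9.812549291949084 len 0.2974472976288934
{'bL': [0.6301, 0.0164], 'bR': [0.6247, -0.1136]}
 base c [ 0.6274 -0.0486  0.0375] yaw -2.3952045006686555 len 0.13008258888995022
```

```bash
python3 - <<'E'
from h import *
rows((.449,-.030,.024),80.15,8,-1)
E
```

```text
[{"xyz":[-1.4,0.1,34.5],"delta_rot":[0.0,0.0,0.14],"claw":-1},{"xyz":[-1.4,0.1,34.5],"delta_rot":[0.0,0.0,0.14],"claw":-1},{"xyz":[-1.5,0.1,34.5],"delta_rot":[0.0,0.0,0.14],"claw":-1},{"xyz":[-1.5,0.1,34.5],"delta_rot":[0.0,0.0,0.14],"claw":-1},{"xyz":[-1.5,0.1,34.5],"delta_rot":[0.0,0.0,0.14],"claw":-1},{"xyz":[-1.5,0.1,34.5],"delta_rot":[0.0,0.0,0.14],"claw":-1},{"xyz":[-1.5,0.1,34.5],"delta_rot":[0.0,0.0,0.14],"claw":-1},{"xyz":[-1.5,0.1,34.5],"delta_rot":[0.0,0.0,0.14],"claw":-1}]
```

View pics/c12.png

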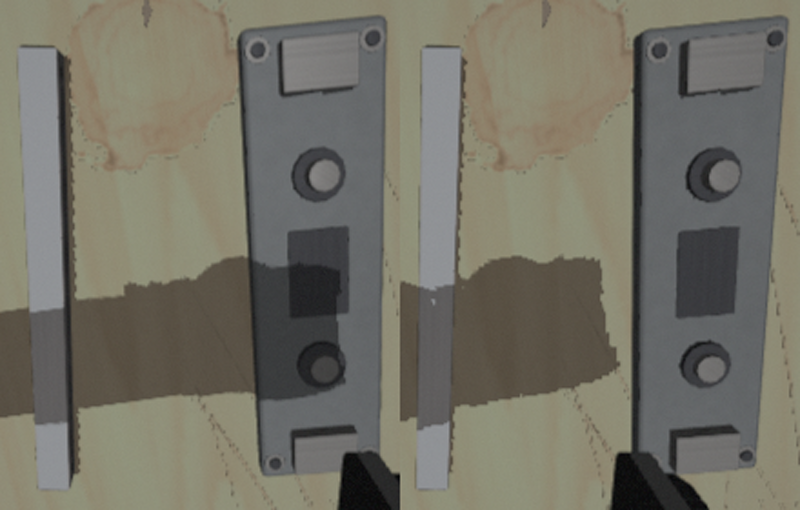

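The crops confirm the earlier picks: straightedge, screws, rest and button tops all match. I'll descend to grasp.

Emit:
play_rows --plan '[{"xyz":[-1.4,0.1,34.5],"delta_rot":[0,0,0.14],"claw":-1},{"xyz":[-1.4,0.1,34.5],"delta_rot":[0,0,0.14],"claw":-1},{"xyz":[-1.5,0.1,34.5],"delta_rot":[0,0,0.14],"claw":-1},{"xyz":[-1.5,0.1,34.5],"delta_rot":[0,0,0.14],"claw":-1},{"xyz":[-1.5,0.1,34.5],"delta_rot":[0,0,0.14],"claw":-1},{"xyz":[-1.5,0.1,34.5],"delta_rot":[0,0,0.14],"claw":-1},{"xyz":[-1.5,0.1,34.5],"delta_rot":[0,0,0.14],"claw":-1},{"xyz":[-1.5,0.1,34.5],"delta_rot":[0,0,0.14],"claw":-1},{"xyz":[0,0,0],"delta_rot":[0,0,0],"claw":-1}]'

```text
clock: 3.98
tool_pos: [0.4461, -0.0309, 0.0221]
orientation: [[0.172, 0.985, -0.006], [0.985, -0.172, -0.003], [-0.004, -0.006, -1.0]]
wrist_force: [0.0, 0.1, 0.7]
grip_width: 1.003
grasp_force: 0.0
```

Emit:
play_rows --newtons 40 --plan '[{"xyz":[0,0,0],"delta_rot":[0,0,0],"claw":0},{"xyz":[0,0,0],"delta_rot":[0,0,0],"claw":1},{"xyz":[0,0,0],"delta_rot":[0,0,0],"claw":1},{"xyz":[0,0,0],"delta_rot":[0,0,0],"claw":1},{"xyz":[0,0,0],"delta_rot":[0,0,0],"claw":1},{"xyz":[0,0,0],"delta_rot":[0,0,0],"claw":1}]'

```text
clock: 4.72
tool_pos: [0.449, -0.0299, 0.0253]
orientation: [[0.171, 0.985, 0.002], [0.985, -0.171, 0.001], [0.001, 0.001, -1.0]]
wrist_force: [-1.6, 0.2, 6.9]
grip_width: 0.271
grasp_force: 41.9
```

Emit:
play_rows --plan '[{"xyz":[0,0,-30],"delta_rot":[0,0,0],"claw":1},{"xyz":[0,0,-35],"delta_rot":[0,0,0],"claw":1},{"xyz":[0,0,-35],"delta_rot":[0,0,0],"claw":1},{"xyz":[0,0,0],"delta_rot":[0,0,0],"claw":1},{"xyz":[0,0,0],"delta_rot":[0,0,0],"claw":1}]'

```text
clock: 5.35
tool_pos: [0.4471, -0.03, 0.1232]
orientation: [[0.171, 0.985, -0.002], [0.985, -0.171, 0.0], [-0.0, -0.002, -1.0]]
wrist_force: [-0.4, -0.1, -4.0]
grip_width: 0.272
grasp_force: 40.8
```

```bash
python3 - <<'E'
from h import *
import pickle
st();f=cam('wrist','w3');pickle.dump(f,open('w3.pkl','wb'))
rows((.632,-.0465,.124),86.9,5,1)
E
```

```text
t 5.35 p [ 0.4471 -0.03    0.1232] yaw 80.13 z [-0.002  0.    -1.   ] F [-0.36 -0.1  -4.01] w 0.272 g 40.77
[{"xyz":[3.1,37.1,-0.3],"delta_rot":[-0.03,0.01,-1.35],"claw":1},{"xyz":[2.2,37.1,-0.3],"delta_rot":[-0.03,0.01,-1.35],"claw":1},{"xyz":[1.4,37.2,-0.3],"delta_rot":[-0.03,0.01,-1.35],"claw":1},{"xyz":[0.5,37.2,-0.3],"delta_rot":[-0.03,0.01,-1.35],"claw":1},{"xyz":[-0.4,37.2,-0.3],"delta_rot":[-0.03,0.01,-1.35],"claw":1}]
```

View pics/w3.png

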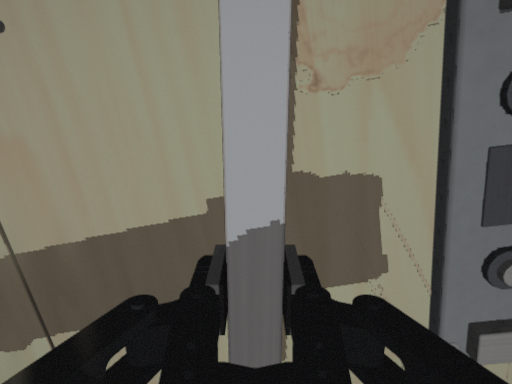

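The straightedge sits squarely in the jaws. I'll carry it over the base with its left end tilted slightly up.

Emit:
play_rows --plan '[{"xyz":[3.1,37.1,-0.3],"delta_rot":[0,0,-1.35],"claw":1},{"xyz":[2.2,37.1,-0.3],"delta_rot":[0,0,-1.35],"claw":1},{"xyz":[1.4,37.2,-0.3],"delta_rot":[0,0,-1.35],"claw":1},{"xyz":[0.5,37.2,-0.3],"delta_rot":[0,0,-1.35],"claw":1},{"xyz":[-0.4,37.2,-0.3],"delta_rot":[0,0,-1.35],"claw":1},{"xyz":[0,0,0],"delta_rot":[0,0,0],"claw":1},{"xyz":[0,0,0],"delta_rot":[0,0,0],"claw":1},{"xyz":[0,0,0],"delta_rot":[0,1.2,0],"claw":1},{"xyz":[0,0,0],"delta_rot":[0,0,0],"claw":1},{"xyz":[0,0,0],"delta_rot":[0,0,0],"claw":1}]'

```text
clock: 6.65
tool_pos: [0.6332, -0.0467, 0.1262]
orientation: [[0.055, 0.998, 0.002], [0.998, -0.055, 0.022], [0.022, 0.0, -1.0]]
wrist_force: [0.6, 0.4, -2.6]
grip_width: 0.274
grasp_force: 40.9
```

```bash
python3 - <<'E'
from h import *
import pickle
st();f=cam('top','t2');pickle.dump(f,open('t2.pkl','wb'));f=cam('side','s2');pickle.dump(f,open('s2.pkl','wb'))
E
```

```text
t 6.65 p [ 0.6332 -0.0467  0.1262] yaw 86.86 z [ 0.002  0.022 -1.   ] F [ 0.55  0.4  -2.61] w 0.274 g 40.87
```

Emit:
play_rows --plan '[{"xyz":[-0.5,-0.3,20],"delta_rot":[0,0,0],"claw":1},{"xyz":[-0.4,-0.4,18],"delta_rot":[0,0,0],"claw":1},{"xyz":[-0.4,-0.3,12],"delta_rot":[0,0,0],"claw":1},{"xyz":[0,0,7],"delta_rot":[0,0,0],"claw":1},{"xyz":[0,0,0],"delta_rot":[0,0,0],"claw":1},{"xyz":[0,0,0],"delta_rot":[0,0,0],"claw":1},{"xyz":[0,0,0],"delta_rot":[0,0,0],"claw":1}]'

```text
clock: 7.62
tool_pos: [0.633, -0.0467, 0.0695]
orientation: [[0.054, 0.999, 0.002], [0.998, -0.054, 0.021], [0.021, 0.001, -1.0]]
wrist_force: [0.5, -0.4, -2.5]
grip_width: 0.271
grasp_force: 40.9
```

Emit:
play_rows --plan '[{"xyz":[0,0,1],"delta_rot":[0,0,0],"claw":1},{"xyz":[0,0,1],"delta_rot":[0,0,0],"claw":1},{"xyz":[0,0,0],"delta_rot":[0,0,0],"claw":1},{"xyz":[0,0,0],"delta_rot":[0,0,0],"claw":1}]'

```text
clock: 8.12
tool_pos: [0.6324, -0.0466, 0.0668]
orientation: [[0.054, 0.999, 0.001], [0.998, -0.054, 0.021], [0.021, -0.0, -1.0]]
wrist_force: [-0.4, 0.8, -2.8]
grip_width: 0.275
grasp_force: 40.9
```

Emit:
play_rows --plan '[{"xyz":[0,0,1],"delta_rot":[0,0,0],"claw":1},{"xyz":[0,0,0],"delta_rot":[0,0,0],"claw":1},{"xyz":[0,0,0],"delta_rot":[0,0,0],"claw":1}]'

```text
clock: 8.5
tool_pos: [0.6324, -0.0466, 0.0658]
orientation: [[0.054, 0.999, 0.001], [0.998, -0.054, 0.021], [0.021, 0.0, -1.0]]
wrist_force: [-0.4, -0.9, -2.7]
grip_width: 0.271
grasp_force: 40.9
```

Emit:
play_rows --plan '[{"xyz":[0,0,1],"delta_rot":[0,0,0],"claw":1},{"xyz":[0,0,0],"delta_rot":[0,0,0],"claw":1},{"xyz":[0,0,0],"delta_rot":[0,0,0],"claw":1}]'

```text
clock: 8.88
tool_pos: [0.6325, -0.0466, 0.0648]
orientation: [[0.054, 0.999, 0.001], [0.998, -0.054, 0.021], [0.021, 0.0, -1.0]]
wrist_force: [-0.1, 1.0, -3.0]
grip_width: 0.275
grasp_force: 40.9
```

Emit:
play_rows --plan '[{"xyz":[0,0,1],"delta_rot":[0,0,0],"claw":1},{"xyz":[0,0,0],"delta_rot":[0,0,0],"claw":1},{"xyz":[0,0,0],"delta_rot":[0,0,0],"claw":1}]'

```text
clock: 9.25
tool_pos: [0.6324, -0.0465, 0.0638]
orientation: [[0.054, 0.999, 0.001], [0.998, -0.054, 0.021], [0.021, 0.0, -1.0]]
wrist_force: [0.1, -0.9, -2.9]
grip_width: 0.269
grasp_force: 40.9
```

```bash
python3 - <<'E'
from h import *
cam('side','s3')
im=cv2.imread('pics/s3.png')[165:250,180:290]
cv2.imwrite('pics/c3.png',cv2.resize(im,(770,595),interpolation=cv2.INTER_CUBIC))
E
```

```text
(no output)
```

View pics/c3.png

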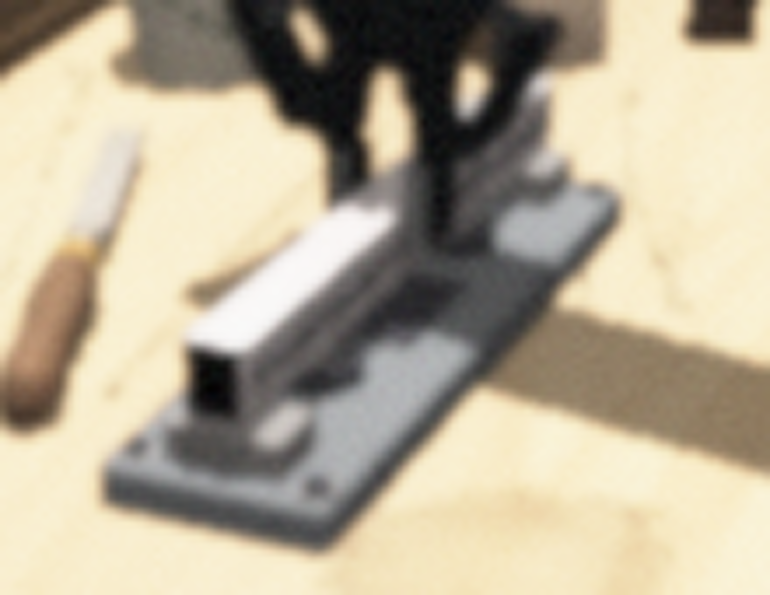

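The crop shows the straightedge aligned over both rests, its left end cap (215,385) centred on the left rest and not yet touching. I'll keep lowering.

Emit:
play_rows --plan '[{"xyz":[0,0,1],"delta_rot":[0,0,0],"claw":1},{"xyz":[0,0,0],"delta_rot":[0,0,0],"claw":1},{"xyz":[0,0,0],"delta_rot":[0,0,0],"claw":1}]'

```text
clock: 9.68
tool_pos: [0.6326, -0.0466, 0.063]
orientation: [[0.054, 0.999, 0.001], [0.998, -0.054, 0.021], [0.021, 0.0, -1.0]]
wrist_force: [-0.7, -1.1, -0.9]
grip_width: 0.272
grasp_force: 41.2
```

Emit:
play_rows --plan '[{"xyz":[0,0,1],"delta_rot":[0,0,0],"claw":1},{"xyz":[0,0,0],"delta_rot":[0,0,0],"claw":1},{"xyz":[0,0,0],"delta_rot":[0,0,0],"claw":1}]'

```text
clock: 10.05
tool_pos: [0.6326, -0.0467, 0.0629]
orientation: [[0.055, 0.999, 0.002], [0.998, -0.055, 0.021], [0.021, 0.0, -1.0]]
wrist_force: [-3.5, -0.5, 5.5]
grip_width: 0.274
grasp_force: 42.0
```

Emit:
play_rows --plan '[{"xyz":[0,0,-0.9],"delta_rot":[0,0,0],"claw":1},{"xyz":[0,0,0],"delta_rot":[0,0,0],"claw":0.3},{"xyz":[0,0,0],"delta_rot":[0,0,0],"claw":-0.3},{"xyz":[0,0,0],"delta_rot":[0,0,0],"claw":-1},{"xyz":[0,0,0],"delta_rot":[0,0,0],"claw":-1},{"xyz":[0,0,0],"delta_rot":[0,0,0],"claw":-1},{"xyz":[0,0,0],"delta_rot":[0,0,0],"claw":-1},{"xyz":[0,0,0],"delta_rot":[0,0,0],"claw":-1}]'

```text
clock: 11.05
tool_pos: [0.6325, -0.0465, 0.0627]
orientation: [[0.054, 0.999, 0.001], [0.998, -0.054, 0.021], [0.021, 0.0, -1.0]]
wrist_force: [0.6, 0.0, -0.7]
grip_width: 1.0
grasp_force: 0.0
```

```bash
python3 - <<'E'
from h import *
st()
# up 90 mm then over left end, levelled
rows((.6325,-.0467,.15),86.9,5,-1)
E
```

```text
t 11.05 p [ 0.6325 -0.0465  0.0627] yaw 86.88 z [ 0.001  0.021 -1.   ] F [ 0.59  0.03 -0.67] w 1.0 g 0.0
[{"xyz":[0.3,0.0,-17.5],"delta_rot":[0.0,-0.24,-0.0],"claw":-1},{"xyz":[0.3,0.0,-17.5],"delta_rot":[0.0,-0.24,-0.0],"claw":-1},{"xyz":[0.2,0.0,-17.5],"delta_rot":[0.0,-0.24,-0.0],"claw":-1},{"xyz":[0.1,0.0,-17.5],"delta_rot":[0.0,-0.24,-0.0],"claw":-1},{"xyz":[0.0,0.0,-17.5],"delta_rot":[0.0,-0.24,-0.0],"claw":-1}]
```

Emit:
play_rows --plan '[{"xyz":[0,0,-17],"delta_rot":[0,0,0],"claw":-1},{"xyz":[0,0,-35],"delta_rot":[0,0,0],"claw":-1},{"xyz":[0,0,-40],"delta_rot":[0,0,0],"claw":-1},{"xyz":[0,0,-50],"delta_rot":[0,-1.2,0],"claw":0},{"xyz":[0,0,-50],"delta_rot":[0,0,0],"claw":1},{"xyz":[0,0,0],"delta_rot":[0,0,0],"claw":1},{"xyz":[0,0,0],"delta_rot":[0,0,0],"claw":1},{"xyz":[0,0,0],"delta_rot":[0,0,0],"claw":1}]'

```text
clock: 12.05
tool_pos: [0.6315, -0.0494, 0.2534]
orientation: [[0.054, 0.999, -0.002], [0.999, -0.054, 0.0], [-0.0, -0.002, -1.0]]
wrist_force: [-0.1, 0.6, 0.1]
grip_width: -0.003
grasp_force: 0.0
```

```bash
python3 - <<'E'
from h import *
import pickle
st();f=cam('wrist','w4');pickle.dump(f,open('w4.pkl','wb'));s=cam('side','s4');pickle.dump(s,open('s4.pkl','wb'))
a=cv2.resize(cv2.imread('pics/s4.png')[165:250,190:290],(500,425),interpolation=cv2.INTER_CUBIC)
b=cv2.resize(cv2.imread('pics/w4.png')[:,150:420],(300,425))
cv2.imwrite('pics/c4.png',np.hstack([a,b]))
c=np.array([.632,-.0465]);y=np.radians(-3.1);ex=np.array([np.cos(y),np.sin(y)]);ey=np.array([-np.sin(y),np.cos(y)])
for k in(.15,-.15): print(proj(f,[np.r_[c+ey*k+ex*j,.068] for j in(-.012,.012)]).round(1).tolist())
E
```

```text
t 12.05 p [ 0.6315 -0.0494  0.2534] yaw 86.88 z [-0.002  0.    -1.   ] F [-0.13  0.59  0.09] w -0.003 g 0.0
[[241.2, -1.3], [270.3, -1.3]]
[[244.5, 308.4], [266.4, 308.5]]
```

View pics/c4.png

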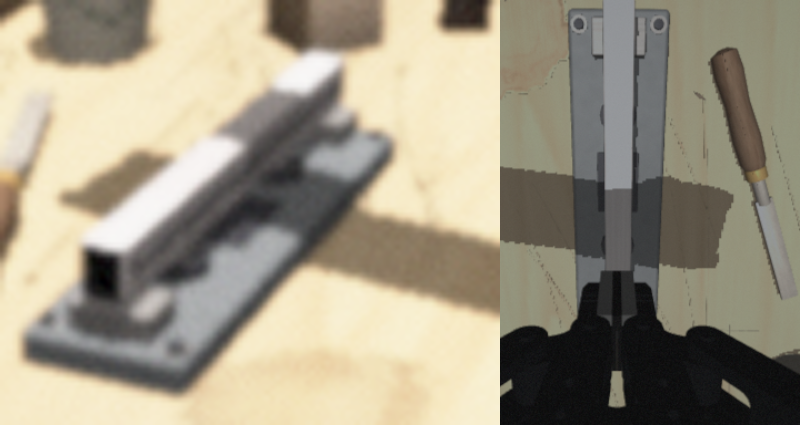

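The straightedge rests leaning, left end up. In the wrist crop its edges fall within about 1 px of where they should be.

```bash
python3 - <<'E'
from h import *
import pickle
s=pickle.load(open('s4.pkl','rb'))
c=np.array([.632,-.0465]);y=np.radians(-3.1);ex=np.array([np.cos(y),np.sin(y)]);ey=np.array([-np.sin(y),np.cos(y)])
p=(atz(s,(207,224.6),.041)+atz(s,(215,225),.041))/2
print('left end in base',(p[:2]-c)@ex,(p[:2]-c)@ey, 'expected px',proj(s,[np.r_[c+ey*.15+ex*j,.041] for j in(-.012,.012)]).round(1).tolist())
rows(np.r_[c+ey*.128,.100],86.9,6,1)
E
```

```text
left end in base -0.0021085435014223126 0.14980610718841098 expected px [[214.7, 225.6], [205.7, 223.7]]
[{"xyz":[21.8,0.1,25.6],"delta_rot":[-0.02,0.0,-0.0],"claw":1},{"xyz":[21.8,0.1,25.6],"delta_rot":[-0.02,0.0,-0.0],"claw":1},{"xyz":[21.8,0.1,25.6],"delta_rot":[-0.02,0.0,-0.0],"claw":1},{"xyz":[21.8,0.1,25.6],"delta_rot":[-0.02,0.0,-0.0],"claw":1},{"xyz":[21.8,0.1,25.6],"delta_rot":[-0.02,0.0,-0.0],"claw":1},{"xyz":[21.8,0.0,25.6],"delta_rot":[-0.02,0.0,-0.0],"claw":1}]
```

Emit:
play_rows --plan '[{"xyz":[40,0.1,20],"delta_rot":[0,0,0],"claw":1},{"xyz":[40,0.1,40],"delta_rot":[0,0,0],"claw":1},{"xyz":[35,0.1,40],"delta_rot":[0,0,0],"claw":1},{"xyz":[16,0.1,30],"delta_rot":[0,0,0],"claw":1},{"xyz":[0,0.1,20],"delta_rot":[0,0,0],"claw":1},{"xyz":[0,0,4],"delta_rot":[0,0,0],"claw":1},{"xyz":[0,0,0],"delta_rot":[0,0,0],"claw":1},{"xyz":[0,0,0],"delta_rot":[0,0,0],"claw":1},{"xyz":[0,0,0],"delta_rot":[0,0,0],"claw":1}]'

```text
clock: 13.28
tool_pos: [0.6406, 0.0809, 0.1019]
orientation: [[0.055, 0.998, 0.002], [0.998, -0.055, 0.001], [0.001, 0.002, -1.0]]
wrist_force: [0.5, -0.2, 0.2]
grip_width: -0.003
grasp_force: 0.0
```

Emit:
play_rows --plan '[{"xyz":[0,0,3],"delta_rot":[0,0,0],"claw":1},{"xyz":[0,0,3],"delta_rot":[0,0,0],"claw":1},{"xyz":[0,0,2],"delta_rot":[0,0,0],"claw":1},{"xyz":[0,0,0],"delta_rot":[0,0,0],"claw":1},{"xyz":[0,0,0],"delta_rot":[0,0,0],"claw":1}]'

```text
clock: 13.9
tool_pos: [0.6399, 0.0812, 0.0927]
orientation: [[0.055, 0.999, 0.0], [0.999, -0.055, 0.0], [0.0, 0.0, -1.0]]
wrist_force: [-0.4, 0.2, -0.4]
grip_width: -0.0
grasp_force: 0.0
```

Emit:
play_rows --plan '[{"xyz":[0,-0.5,2],"delta_rot":[0,0,0],"claw":1},{"xyz":[0,-0.5,2],"delta_rot":[0,0,0],"claw":1},{"xyz":[0,0,1],"delta_rot":[0,0,0],"claw":1},{"xyz":[0,0,0],"delta_rot":[0,0,0],"claw":1},{"xyz":[0,0,0],"delta_rot":[0,0,0],"claw":1}]'

```text
clock: 14.52
tool_pos: [0.639, 0.0813, 0.0878]
orientation: [[0.055, 0.999, 0.0], [0.999, -0.055, 0.0], [0.0, 0.0, -1.0]]
wrist_force: [-0.3, -0.3, 0.5]
grip_width: -0.001
grasp_force: 0.3
```

Emit:
play_rows --plan '[{"xyz":[0,0,1],"delta_rot":[0,0,0],"claw":1},{"xyz":[0,0,1],"delta_rot":[0,0,0],"claw":1},{"xyz":[0,0,0],"delta_rot":[0,0,0],"claw":1},{"xyz":[0,0,0],"delta_rot":[0,0,0],"claw":1}]'

```text
clock: 15.02
tool_pos: [0.6391, 0.0819, 0.086]
orientation: [[0.054, 0.999, 0.001], [0.999, -0.054, 0.001], [0.001, 0.001, -1.0]]
wrist_force: [-0.5, 1.7, 4.5]
grip_width: -0.003
grasp_force: 1.9
```

Emit:
play_rows --plan '[{"xyz":[0,0,1],"delta_rot":[0,0,0],"claw":1},{"xyz":[0,0,1],"delta_rot":[0,0,0],"claw":1},{"xyz":[0,0,0],"delta_rot":[0,0,0],"claw":1},{"xyz":[0,0,0],"delta_rot":[0,0,0],"claw":1}]'

```text
clock: 15.52
tool_pos: [0.6395, 0.0827, 0.0843]
orientation: [[0.054, 0.999, 0.001], [0.999, -0.054, 0.002], [0.002, 0.001, -1.0]]
wrist_force: [0.8, 3.4, 5.5]
grip_width: -0.001
grasp_force: 2.8
```

Emit:
play_rows --plan '[{"xyz":[0,0,1],"delta_rot":[0,0,0],"claw":1},{"xyz":[0,0,0],"delta_rot":[0,0,0],"claw":1},{"xyz":[0,0,0],"delta_rot":[0,0,0],"claw":1}]'

```text
clock: 15.9
tool_pos: [0.6396, 0.0831, 0.0834]
orientation: [[0.053, 0.999, 0.002], [0.999, -0.053, 0.002], [0.002, 0.002, -1.0]]
wrist_force: [-0.5, 3.9, 6.3]
grip_width: 0.005
grasp_force: 3.0
```

Emit:
play_rows --plan '[{"xyz":[0.5,0,1],"delta_rot":[0,0,0],"claw":1},{"xyz":[0,0,0],"delta_rot":[0,0,0],"claw":1},{"xyz":[0,0,0],"delta_rot":[0,0,0],"claw":1}]'

```text
clock: 16.27
tool_pos: [0.6397, 0.0834, 0.0826]
orientation: [[0.053, 0.999, 0.002], [0.999, -0.053, 0.002], [0.002, 0.002, -1.0]]
wrist_force: [0.1, 3.4, 6.5]
grip_width: 0.004
grasp_force: 3.4
```

Emit:
play_rows --plan '[{"xyz":[0.5,0,1],"delta_rot":[0,0,0],"claw":1},{"xyz":[0,0,0],"delta_rot":[0,0,0],"claw":1},{"xyz":[0,0,0],"delta_rot":[0,0,0],"claw":1}]'

```text
clock: 16.65
tool_pos: [0.64, 0.0835, 0.0826]
orientation: [[0.054, 0.999, 0.002], [0.999, -0.054, 0.002], [0.002, 0.002, -1.0]]
wrist_force: [-1.0, 4.0, 10.7]
grip_width: 0.001
grasp_force: 5.5
```

Emit:
play_rows --plan '[{"xyz":[-0.5,0,-3],"delta_rot":[0,0,0],"claw":1},{"xyz":[-0.5,0,-4],"delta_rot":[0,0,0],"claw":1},{"xyz":[0,0,-5],"delta_rot":[0,0,0],"claw":1},{"xyz":[6,-0.5,0],"delta_rot":[0,-4,0],"claw":1},{"xyz":[0,0,0],"delta_rot":[0,0,0],"claw":1},{"xyz":[0,0,0],"delta_rot":[0,0,0],"claw":1},{"xyz":[0,0,0],"delta_rot":[0,0,0],"claw":1}]'

```text
clock: 17.52
tool_pos: [0.6386, 0.086, 0.0926]
orientation: [[0.056, 0.998, -0.004], [0.996, -0.056, -0.07], [-0.07, -0.0, -0.998]]
wrist_force: [-0.3, -0.1, 0.7]
grip_width: 0.002
grasp_force: 0.0
```

Emit:
play_rows --plan '[{"xyz":[0,0,2],"delta_rot":[0,0,0],"claw":1},{"xyz":[0,0,2],"delta_rot":[0,0,0],"claw":1},{"xyz":[0,0,1],"delta_rot":[0,0,0],"claw":1},{"xyz":[0,0,1],"delta_rot":[0,0,0],"claw":1},{"xyz":[0,0,1],"delta_rot":[0,0,0],"claw":1},{"xyz":[0,0,1],"delta_rot":[0,0,0],"claw":1},{"xyz":[0,0,0],"delta_rot":[0,0,0],"claw":1},{"xyz":[0,0,0],"delta_rot":[0,0,0],"claw":1}]'

```text
clock: 18.52
tool_pos: [0.639, 0.0877, 0.085]
orientation: [[0.054, 0.999, -0.003], [0.996, -0.054, -0.069], [-0.069, 0.001, -0.998]]
wrist_force: [-0.7, 3.8, 3.5]
grip_width: -0.003
grasp_force: 2.0
```

Emit:
play_rows --plan '[{"xyz":[0.7,0,1],"delta_rot":[0,0,0],"claw":1},{"xyz":[0.4,0,1],"delta_rot":[0,0,0],"claw":1},{"xyz":[0,0,0],"delta_rot":[0,0,0],"claw":1},{"xyz":[0,0,0],"delta_rot":[0,0,0],"claw":1}]'

```text
clock: 19.02
tool_pos: [0.6389, 0.0881, 0.0827]
orientation: [[0.054, 0.999, -0.003], [0.996, -0.054, -0.069], [-0.069, 0.0, -0.998]]
wrist_force: [-0.6, 4.2, 4.0]
grip_width: -0.003
grasp_force: 2.2
```

Emit:
play_rows --plan '[{"xyz":[0.3,0,1],"delta_rot":[0,0,0],"claw":1},{"xyz":[0,0,0],"delta_rot":[0,0,0],"claw":1},{"xyz":[0,0,0],"delta_rot":[0,0,0],"claw":1}]'

```text
clock: 19.4
tool_pos: [0.6391, 0.088, 0.0821]
orientation: [[0.054, 0.999, -0.003], [0.996, -0.054, -0.069], [-0.069, 0.001, -0.998]]
wrist_force: [-0.1, 3.4, 5.4]
grip_width: -0.0
grasp_force: 3.2
```

Emit:
play_rows --plan '[{"xyz":[0.2,0,1],"delta_rot":[0,0,0],"claw":1},{"xyz":[0,0,0],"delta_rot":[0,0,0],"claw":1},{"xyz":[0,0,0],"delta_rot":[0,0,0],"claw":1}]'

```text
clock: 19.77
tool_pos: [0.6393, 0.088, 0.082]
orientation: [[0.054, 0.999, -0.003], [0.996, -0.055, -0.069], [-0.069, 0.001, -0.998]]
wrist_force: [-2.3, 2.5, 10.6]
grip_width: -0.002
grasp_force: 5.5
```

Emit:
play_rows --plan '[{"xyz":[0.1,0,0.5],"delta_rot":[0,0,0],"claw":1},{"xyz":[0,0,0],"delta_rot":[0,0,0],"claw":1},{"xyz":[0,0,0],"delta_rot":[0,0,0],"claw":1}]'

```text
clock: 20.15
tool_pos: [0.6393, 0.0881, 0.082]
orientation: [[0.055, 0.999, -0.003], [0.996, -0.055, -0.069], [-0.069, 0.001, -0.998]]
wrist_force: [-3.3, 3.1, 13.8]
grip_width: 0.0
grasp_force: 6.7
```

Emit:
play_rows --plan '[{"xyz":[-1,0,-4],"delta_rot":[0,0,0],"claw":1},{"xyz":[0,0,-8],"delta_rot":[0,0,0],"claw":1},{"xyz":[0,0,-30],"delta_rot":[0,4,0],"claw":1},{"xyz":[-55,0,0],"delta_rot":[0,0,0],"claw":1},{"xyz":[-60,0,0],"delta_rot":[0,0,0],"claw":1},{"xyz":[-60,0,0],"delta_rot":[0,0,0],"claw":1},{"xyz":[-55,0,0],"delta_rot":[0,0,0],"claw":1},{"xyz":[-33,0,0],"delta_rot":[0,0,0],"claw":1},{"xyz":[0,0,0],"delta_rot":[0,0,0],"claw":1},{"xyz":[0,0,0],"delta_rot":[0,0,0],"claw":1}]'

```text
clock: 21.4
tool_pos: [0.6239, -0.1722, 0.1213]
orientation: [[0.055, 0.999, -0.002], [0.999, -0.055, 0.0], [0.0, -0.002, -1.0]]
wrist_force: [0.6, 0.7, 0.2]
grip_width: -0.001
grasp_force: 0.0
```

```bash
python3 - <<'E'
from h import *
st()
rows((.625,-.1763,.092),86.9,4,1)
E
```

```text
t 21.4 p [ 0.6239 -0.1722  0.1213] yaw 86.87 z [-0.002  0.    -1.   ] F [0.65 0.75 0.17] w -0.001 g 0.0
[{"xyz":[-1.0,0.3,7.3],"delta_rot":[-0.03,-0.0,-0.01],"claw":1},{"xyz":[-1.0,0.3,7.3],"delta_rot":[-0.03,-0.0,-0.01],"claw":1},{"xyz":[-1.0,0.3,7.3],"delta_rot":[-0.03,-0.0,-0.01],"claw":1},{"xyz":[-1.0,0.3,7.3],"delta_rot":[-0.03,-0.0,-0.01],"claw":1}]
```

Emit:
play_rows --plan '[{"xyz":[-1,0.2,12],"delta_rot":[0,0,0],"claw":1},{"xyz":[-1,0.2,10],"delta_rot":[0,0,0],"claw":1},{"xyz":[-1,0.2,7],"delta_rot":[0,0,0],"claw":1},{"xyz":[-1,0,3],"delta_rot":[0,0,0],"claw":1},{"xyz":[0,0,2],"delta_rot":[0,0,0],"claw":1},{"xyz":[0,0,1],"delta_rot":[0,0,0],"claw":1},{"xyz":[0,0,0],"delta_rot":[0,0,0],"claw":1},{"xyz":[0,0,0],"delta_rot":[0,0,0],"claw":1}]'

```text
clock: 22.4
tool_pos: [0.6251, -0.1766, 0.0873]
orientation: [[0.054, 0.999, 0.0], [0.999, -0.054, 0.0], [0.0, 0.0, -1.0]]
wrist_force: [-0.4, 0.6, 0.1]
grip_width: -0.001
grasp_force: 0.0
```

Emit:
play_rows --plan '[{"xyz":[0,0,1],"delta_rot":[0,0,0],"claw":1},{"xyz":[0,0,0],"delta_rot":[0,0,0],"claw":1},{"xyz":[0,0,1],"delta_rot":[0,0,0],"claw":1},{"xyz":[0,0,0],"delta_rot":[0,0,0],"claw":1},{"xyz":[0,0,0],"delta_rot":[0,0,0],"claw":1}]'

```text
clock: 23.02
tool_pos: [0.625, -0.1765, 0.0851]
orientation: [[0.054, 0.999, 0.0], [0.999, -0.054, 0.0], [0.0, 0.0, -1.0]]
wrist_force: [-0.6, 0.2, -1.1]
grip_width: 0.002
grasp_force: 0.0
```

Emit:
play_rows --plan '[{"xyz":[0,0,1],"delta_rot":[0,0,0],"claw":1},{"xyz":[0,0,0],"delta_rot":[0,0,0],"claw":1},{"xyz":[0,0,1],"delta_rot":[0,0,0],"claw":1},{"xyz":[0,0,0],"delta_rot":[0,0,0],"claw":1},{"xyz":[0,0,0],"delta_rot":[0,0,0],"claw":1}]'

```text
clock: 23.65
tool_pos: [0.625, -0.1765, 0.083]
orientation: [[0.054, 0.999, 0.0], [0.999, -0.054, 0.0], [0.0, 0.0, -1.0]]
wrist_force: [0.5, 0.5, -0.3]
grip_width: 0.001
grasp_force: 0.0
```

Emit:
play_rows --plan '[{"xyz":[0,0,0.6],"delta_rot":[0,0,0],"claw":1},{"xyz":[0,0,0],"delta_rot":[0,0,0],"claw":1},{"xyz":[0,0,0],"delta_rot":[0,0,0],"claw":1}]'

```text
clock: 24.02
tool_pos: [0.625, -0.1765, 0.0824]
orientation: [[0.054, 0.999, 0.0], [0.999, -0.054, 0.0], [0.0, 0.0, -1.0]]
wrist_force: [0.6, -0.3, 0.7]
grip_width: -0.005
grasp_force: 0.0
```

Emit:
play_rows --plan '[{"xyz":[0,0,1],"delta_rot":[0,0,0],"claw":1},{"xyz":[0,0,0],"delta_rot":[0,0,0],"claw":1},{"xyz":[0,0,0],"delta_rot":[0,0,0],"claw":1}]'

```text
clock: 24.4
tool_pos: [0.6252, -0.1766, 0.0819]
orientation: [[0.054, 0.999, 0.001], [0.999, -0.054, 0.0], [0.0, 0.001, -1.0]]
wrist_force: [-0.5, 0.5, 4.0]
grip_width: -0.002
grasp_force: 2.1
```

Emit:
play_rows --plan '[{"xyz":[0,0,0.6],"delta_rot":[0,0,0],"claw":1},{"xyz":[0,0,0],"delta_rot":[0,0,0],"claw":1},{"xyz":[0,0,0],"delta_rot":[0,0,0],"claw":1}]'

```text
clock: 24.78
tool_pos: [0.6253, -0.1766, 0.0819]
orientation: [[0.054, 0.999, 0.001], [0.999, -0.054, 0.0], [0.0, 0.001, -1.0]]
wrist_force: [-1.6, 0.7, 6.9]
grip_width: -0.001
grasp_force: 3.6
```

Emit:
play_rows --plan '[{"xyz":[0,0,0.6],"delta_rot":[0,0,0],"claw":1},{"xyz":[0,0,0],"delta_rot":[0,0,0],"claw":1},{"xyz":[0,0,0],"delta_rot":[0,0,0],"claw":1}]'

```text
clock: 25.15
tool_pos: [0.6254, -0.1766, 0.0818]
orientation: [[0.054, 0.999, 0.001], [0.999, -0.054, 0.001], [0.001, 0.001, -1.0]]
wrist_force: [-2.8, 1.4, 9.9]
grip_width: 0.003
grasp_force: 5.0
```

Emit:
play_rows --plan '[{"xyz":[0,0,-4],"delta_rot":[0,0,0],"claw":1},{"xyz":[0,0,-15],"delta_rot":[0,0,0],"claw":1},{"xyz":[30,0,-12],"delta_rot":[0,0,0],"claw":1},{"xyz":[55,0,0],"delta_rot":[0,0,0],"claw":1},{"xyz":[60,0,0],"delta_rot":[0,0,0],"claw":1},{"xyz":[48,0,0],"delta_rot":[0,0,0],"claw":1},{"xyz":[0,0,10],"delta_rot":[0,0,0],"claw":1},{"xyz":[0,0,10],"delta_rot":[0,0,0],"claw":1},{"xyz":[0,0,0],"delta_rot":[0,0,0],"claw":1},{"xyz":[0,0,0],"delta_rot":[0,0,0],"claw":1}]'

```text
clock: 26.4
tool_pos: [0.6356, 0.0143, 0.0915]
orientation: [[0.057, 0.998, 0.0], [0.998, -0.057, -0.001], [-0.001, 0.0, -1.0]]
wrist_force: [-0.1, -0.4, -0.1]
grip_width: -0.001
grasp_force: 0.0
```

Emit:
play_rows --plan '[{"xyz":[4,0,1],"delta_rot":[0,0,0],"claw":1},{"xyz":[0,0,2],"delta_rot":[0,0,0],"claw":1},{"xyz":[0,0,1.5],"delta_rot":[0,0,0],"claw":1},{"xyz":[0,0,1],"delta_rot":[0,0,0],"claw":1},{"xyz":[0,0,0],"delta_rot":[0,0,0],"claw":1},{"xyz":[0,0,0],"delta_rot":[0,0,0],"claw":1}]'

```text
clock: 27.15
tool_pos: [0.636, 0.0202, 0.0863]
orientation: [[0.054, 0.999, 0.001], [0.999, -0.054, 0.0], [0.0, 0.001, -1.0]]
wrist_force: [-1.4, -0.3, 5.0]
grip_width: -0.002
grasp_force: 2.4
```

Emit:
play_rows --plan '[{"xyz":[0,0,0.8],"delta_rot":[0,0,0],"claw":1},{"xyz":[0,0,0],"delta_rot":[0,0,0],"claw":1},{"xyz":[0,0,0.8],"delta_rot":[0,0,0],"claw":1},{"xyz":[0,0,0],"delta_rot":[0,0,0],"claw":1},{"xyz":[0,0,0],"delta_rot":[0,0,0],"claw":1}]'

```text
clock: 27.78
tool_pos: [0.6362, 0.0203, 0.0854]
orientation: [[0.054, 0.999, 0.001], [0.999, -0.054, 0.001], [0.001, 0.001, -1.0]]
wrist_force: [-3.7, -0.3, 7.8]
grip_width: 0.001
grasp_force: 4.4
```

Emit:
play_rows --plan '[{"xyz":[0,-0.3,0.8],"delta_rot":[0,0,0],"claw":1},{"xyz":[0,0,0],"delta_rot":[0,0,0],"claw":1},{"xyz":[0,-0.3,0.8],"delta_rot":[0,0,0],"claw":1},{"xyz":[0,0,0],"delta_rot":[0,0,0],"claw":1},{"xyz":[0,0,0],"delta_rot":[0,0,0],"claw":1}]'

```text
clock: 28.4
tool_pos: [0.6359, 0.0205, 0.084]
orientation: [[0.054, 0.999, 0.002], [0.999, -0.054, 0.001], [0.001, 0.002, -1.0]]
wrist_force: [-2.0, -0.1, 9.2]
grip_width: 0.0
grasp_force: 4.5
```

Emit:
play_rows --plan '[{"xyz":[0,-0.2,0.8],"delta_rot":[0,0,0],"claw":1},{"xyz":[0,0,0],"delta_rot":[0,0,0],"claw":1},{"xyz":[0,0,0.8],"delta_rot":[0,0,0],"claw":1},{"xyz":[0,0,0],"delta_rot":[0,0,0],"claw":1},{"xyz":[0,0,0],"delta_rot":[0,0,0],"claw":1}]'

```text
clock: 29.02
tool_pos: [0.6359, 0.0207, 0.0825]
orientation: [[0.054, 0.999, 0.002], [0.999, -0.054, 0.001], [0.001, 0.002, -1.0]]
wrist_force: [-1.5, 0.4, 10.0]
grip_width: 0.002
grasp_force: 4.6
```

Emit:
play_rows --plan '[{"xyz":[0,-0.1,0.8],"delta_rot":[0,0,0],"claw":1},{"xyz":[0,0,0],"delta_rot":[0,0,0],"claw":1},{"xyz":[0,0,0.6],"delta_rot":[0,0,0],"claw":1},{"xyz":[0,0,0],"delta_rot":[0,0,0],"claw":1},{"xyz":[0,0,0],"delta_rot":[0,0,0],"claw":1}]'

```text
clock: 29.65
tool_pos: [0.6358, 0.0209, 0.0815]
orientation: [[0.054, 0.999, 0.002], [0.999, -0.054, 0.002], [0.002, 0.002, -1.0]]
wrist_force: [-2.3, 1.6, 11.8]
grip_width: 0.0
grasp_force: 5.5
```

Emit:
play_rows --plan '[{"xyz":[0,-0.1,0.5],"delta_rot":[0,0,0],"claw":1},{"xyz":[0,0,0],"delta_rot":[0,0,0],"claw":1},{"xyz":[0,0,0],"delta_rot":[0,0,0],"claw":1}]'

```text
clock: 30.02
tool_pos: [0.6359, 0.0208, 0.0815]
orientation: [[0.054, 0.999, 0.003], [0.999, -0.054, 0.002], [0.002, 0.003, -1.0]]
wrist_force: [-3.1, 0.8, 13.5]
grip_width: 0.001
grasp_force: 6.7
```

Emit:
play_rows --plan '[{"xyz":[0,-0.2,0.6],"delta_rot":[0,0,0],"claw":1},{"xyz":[0,0,0],"delta_rot":[0,0,0],"claw":1},{"xyz":[0,0,0],"delta_rot":[0,0,0],"claw":1}]'

```text
clock: 30.4
tool_pos: [0.6358, 0.0208, 0.0814]
orientation: [[0.054, 0.999, 0.003], [0.999, -0.054, 0.002], [0.002, 0.003, -1.0]]
wrist_force: [-3.0, 1.1, 16.1]
grip_width: 0.001
grasp_force: 8.1
```

Emit:
play_rows --plan '[{"xyz":[0,-0.2,0.6],"delta_rot":[0,0,0],"claw":1},{"xyz":[0,0,0],"delta_rot":[0,0,0],"claw":1},{"xyz":[0,0,0],"delta_rot":[0,0,0],"claw":1}]'

```text
clock: 30.78
tool_pos: [0.6359, 0.0209, 0.0814]
orientation: [[0.054, 0.999, 0.004], [0.999, -0.054, 0.002], [0.002, 0.003, -1.0]]
wrist_force: [-4.4, 1.9, 18.6]
grip_width: -0.0
grasp_force: 9.5
```

Emit:
play_rows --plan '[{"xyz":[0,0.5,-4],"delta_rot":[0,0,0],"claw":1},{"xyz":[0,0.5,-10],"delta_rot":[0,0,0],"claw":1},{"xyz":[35,0,-5],"delta_rot":[0,0,0],"claw":1},{"xyz":[27,0,0],"delta_rot":[0,0,0],"claw":1},{"xyz":[0,0,0],"delta_rot":[0,0,0],"claw":1},{"xyz":[0,0,5],"delta_rot":[0,0,0],"claw":1},{"xyz":[0,0,5],"delta_rot":[0,0,0],"claw":1},{"xyz":[0,0,3],"delta_rot":[0,0,0],"claw":1},{"xyz":[0,0,0],"delta_rot":[0,0,0],"claw":1},{"xyz":[0,0,0],"delta_rot":[0,0,0],"claw":1}]'

```text
clock: 32.02
tool_pos: [0.6388, 0.0819, 0.084]
orientation: [[0.055, 0.998, 0.0], [0.998, -0.055, 0.0], [0.0, 0.0, -1.0]]
wrist_force: [-0.4, -0.4, 0.5]
grip_width: 0.0
grasp_force: 0.0
```

```bash
python3 - <<'E'
from h import *
st();cam('side','s5')
a=cv2.resize(cv2.imread('pics/s5.png')[165:250,190:290],(700,595),interpolation=cv2.INTER_CUBIC)
cv2.imwrite('pics/c5.png',a)
E
```

```text
t 32.02 p [0.6388 0.0819 0.084 ] yaw 86.86 z [ 0.  0. -1.] F [-0.45 -0.45  0.53] w 0.0 g 0.0
```

View pics/c5.png

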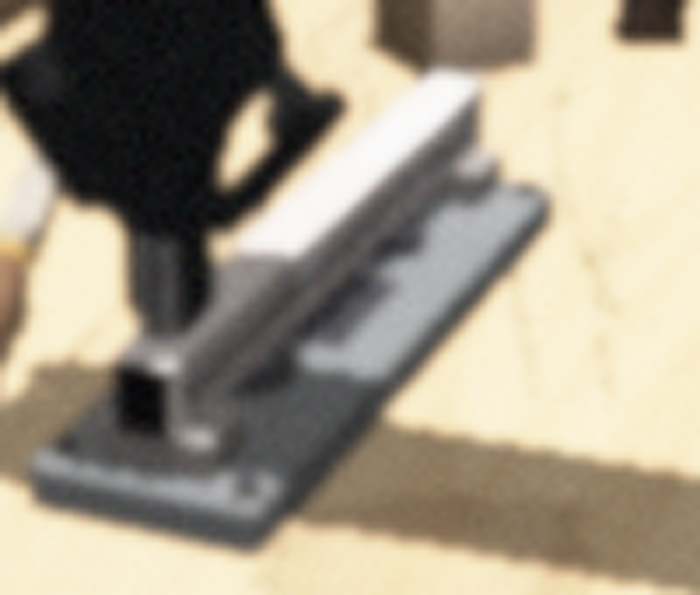

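The crop shows the straightedge bedded, its end cap (145,395) down on the left rest and still centred. Now the left proving press.

Emit:
play_rows --plan '[{"xyz":[0,0,1.5],"delta_rot":[0,0,0],"claw":1},{"xyz":[0,0,1],"delta_rot":[0,0,0],"claw":1},{"xyz":[0,0,0.8],"delta_rot":[0,0,0],"claw":1},{"xyz":[0,0,0],"delta_rot":[0,0,0],"claw":1},{"xyz":[0,0,0],"delta_rot":[0,0,0],"claw":1}]'

```text
clock: 32.7
tool_pos: [0.6389, 0.0822, 0.0815]
orientation: [[0.054, 0.999, 0.001], [0.999, -0.054, 0.001], [0.001, 0.0, -1.0]]
wrist_force: [-1.8, -0.4, 4.1]
grip_width: 0.003
grasp_force: 2.6
```

Emit:
play_rows --plan '[{"xyz":[0,0,0.6],"delta_rot":[0,0,0],"claw":1},{"xyz":[0,0,0],"delta_rot":[0,0,0],"claw":1},{"xyz":[0,0,0],"delta_rot":[0,0,0],"claw":1}]'

```text
clock: 33.08
tool_pos: [0.639, 0.0822, 0.0815]
orientation: [[0.054, 0.999, 0.001], [0.999, -0.054, 0.001], [0.001, 0.001, -1.0]]
wrist_force: [-2.9, -0.4, 7.9]
grip_width: -0.003
grasp_force: 4.1
```

Emit:
play_rows --plan '[{"xyz":[0,0,0.6],"delta_rot":[0,0,0],"claw":1},{"xyz":[0,0,0],"delta_rot":[0,0,0],"claw":1},{"xyz":[0,0,0],"delta_rot":[0,0,0],"claw":1}]'

```text
clock: 33.45
tool_pos: [0.639, 0.0822, 0.0815]
orientation: [[0.054, 0.999, 0.001], [0.999, -0.054, 0.001], [0.001, 0.001, -1.0]]
wrist_force: [-4.1, -0.6, 10.9]
grip_width: -0.002
grasp_force: 5.6
```

Emit:
play_rows --plan '[{"xyz":[0,0,-5],"delta_rot":[0,0,0],"claw":1},{"xyz":[0,0,-15],"delta_rot":[0,0,0],"claw":1},{"xyz":[-40,0,-10],"delta_rot":[0,0,0],"claw":1},{"xyz":[-60,0,0],"delta_rot":[0,0,0],"claw":1},{"xyz":[-60,0,0],"delta_rot":[0,0,0],"claw":1},{"xyz":[-60,0,0],"delta_rot":[0,0,0],"claw":1},{"xyz":[-38,0,0],"delta_rot":[0,0,0],"claw":1},{"xyz":[0,0,10],"delta_rot":[0,0,0],"claw":1},{"xyz":[0,0,10],"delta_rot":[0,0,0],"claw":1},{"xyz":[0,0,0],"delta_rot":[0,0,0],"claw":1}]'

```text
clock: 34.7
tool_pos: [0.6243, -0.1729, 0.0879]
orientation: [[0.051, 0.999, -0.002], [0.999, -0.051, 0.002], [0.001, -0.002, -1.0]]
wrist_force: [-0.9, 0.5, 0.0]
grip_width: 0.003
grasp_force: 0.0
```

Emit:
play_rows --plan '[{"xyz":[0,0,3],"delta_rot":[0,0,0],"claw":1},{"xyz":[0,0,2],"delta_rot":[0,0,0],"claw":1},{"xyz":[0,0,0],"delta_rot":[0,0,0],"claw":1},{"xyz":[0,0,0],"delta_rot":[0,0,0],"claw":1}]'

```text
clock: 35.2
tool_pos: [0.6247, -0.1755, 0.0845]
orientation: [[0.054, 0.999, 0.0], [0.999, -0.054, 0.0], [0.0, 0.0, -1.0]]
wrist_force: [-0.3, -0.1, 0.4]
grip_width: 0.0
grasp_force: 0.0
```

Emit:
play_rows --plan '[{"xyz":[0,0,1.5],"delta_rot":[0,0,0],"claw":1},{"xyz":[0,0,1.2],"delta_rot":[0,0,0],"claw":1},{"xyz":[0,0,1],"delta_rot":[0,0,0],"claw":1},{"xyz":[0,0,0],"delta_rot":[0,0,0],"claw":1},{"xyz":[0,0,0],"delta_rot":[0,0,0],"claw":1}]'

```text
clock: 35.83
tool_pos: [0.6247, -0.1756, 0.0815]
orientation: [[0.055, 0.999, 0.0], [0.999, -0.055, 0.0], [0.0, 0.0, -1.0]]
wrist_force: [-2.6, 0.6, 4.5]
grip_width: 0.0
grasp_force: 2.6
```

Emit:
play_rows --plan '[{"xyz":[0,0,0.8],"delta_rot":[0,0,0],"claw":1},{"xyz":[0,0,0],"delta_rot":[0,0,0],"claw":1},{"xyz":[0,0,0],"delta_rot":[0,0,0],"claw":1}]'

```text
clock: 36.2
tool_pos: [0.6247, -0.1756, 0.0815]
orientation: [[0.055, 0.999, 0.001], [0.999, -0.055, 0.001], [0.001, 0.0, -1.0]]
wrist_force: [-3.8, 1.5, 8.9]
grip_width: -0.006
grasp_force: 4.6
```

Emit:
play_rows --plan '[{"xyz":[0,0,0.5],"delta_rot":[0,0,0],"claw":1},{"xyz":[0,0,0],"delta_rot":[0,0,0],"claw":1},{"xyz":[0,0,0],"delta_rot":[0,0,0],"claw":1}]'

```text
clock: 36.58
tool_pos: [0.6248, -0.1756, 0.0815]
orientation: [[0.055, 0.999, 0.001], [0.999, -0.055, 0.001], [0.001, 0.001, -1.0]]
wrist_force: [-4.3, 1.2, 11.9]
grip_width: -0.001
grasp_force: 5.9
```

Emit:
play_rows --plan '[{"xyz":[0,0,-5],"delta_rot":[0,0,0],"claw":1},{"xyz":[0,0,-20],"delta_rot":[0,0,0],"claw":1},{"xyz":[0,0,-50],"delta_rot":[0,0,0],"claw":1},{"xyz":[0,0,-50],"delta_rot":[0,0,0],"claw":1},{"xyz":[40,0,-30],"delta_rot":[0,0,0],"claw":1},{"xyz":[50,0,0],"delta_rot":[0,0,0],"claw":1},{"xyz":[40,0,0],"delta_rot":[0,0,0],"claw":1},{"xyz":[0,0,0],"delta_rot":[0,0,0],"claw":1},{"xyz":[0,0,0],"delta_rot":[0,0,0],"claw":1}]'

```text
clock: 37.7
tool_pos: [0.6317, -0.0466, 0.2352]
orientation: [[0.055, 0.998, 0.001], [0.998, -0.055, -0.001], [-0.001, 0.001, -1.0]]
wrist_force: [0.0, -0.3, -0.1]
grip_width: 0.001
grasp_force: 0.0
```

```bash
python3 - <<'E'
from h import *
st();f=cam('wrist','w6')
c=np.array([.632,-.0465]);y=np.radians(-3.1);ex=np.array([np.cos(y),np.sin(y)]);ey=np.array([-np.sin(y),np.cos(y)])
im=cv2.imread('pics/w6.png')
q=lambda k,j:tuple(int(v) for v in proj(f,[np.r_[c+ey*k+ex*j,.0645]])[0].round())
for k in(.15,.0): 
    for j in(-.012,.012): cv2.circle(im,q(k,j),2,(0,0,255),-1)
cv2.imwrite('pics/w6m.png',im)
E
```

```text
t 37.7 p [ 0.6317 -0.0466  0.2352] yaw 86.86 z [ 0.001 -0.001 -1.   ] F [ 0.   -0.32 -0.12] w 0.001 g 0.0
```

View pics/w6m.png

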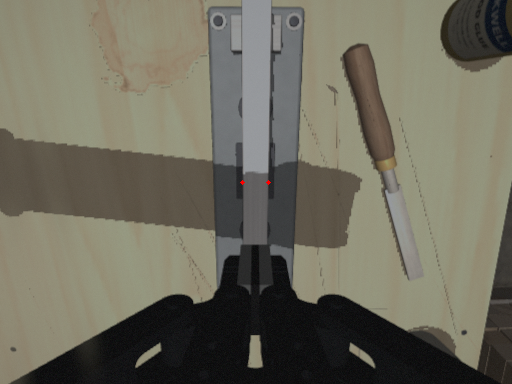

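The straightedge lies centred between the marks at (242,182) and (268,182), pressing at every tested point stopped at the same height (0.0815), and the arm is clear, so I'll hand in.

```bash
python3 -c "
from plant import manip
print(manip.close_job())"
```

```text
the job is handed in; nothing more can be done
None
```

I handed the job in at about 38 s: the straightedge rocked over the left button, I pressed that button down until it bedded level, and both ends then held under a second press of about 11 to 12 N from the fingers; the judge's verdict was not shown to me.

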